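# Pin a drawbar coupling and lock the linchpin's sprung ring

### The job

Lock the drawbar coupling: push the linchpin fully home through the cross-hole of the upright coupling pin, ring upward, so that its shoulder meets the coupling pin. Then swing its sprung ring over the top of the coupling pin and press its tab down until it snaps under the nose of the linchpin. Let go of it, and leave the bush, the bearing and the piston where they stand.

Things in the scene. Friction and masses are not known exactly. Their poses are not given: they have to be found in the camera images.
- linchpin_grip (a point): Centre of the front part of the loose linchpin's dark head, to grasp: 30 mm long (x), 26 wide (y), 32 high (z), sides free. Linchpin about 0.36 kg, lies on its head's flat underside. x points along the shank to its tip, z up. Shoulder (head's front face) at x = +14 mm; head reaches back to x = -48 (20 wide there). Ring's hinge axis, along y, at x = -36, z = +4, its ends 32 mm either side.
- shank_mid (a point): Point on the axis of the round bare steel shank (15 mm thick), 17 mm ahead of the shoulder: 31 mm ahead of linchpin_grip and 4 mm above it, axes alike. The round-nosed tip is 37 mm further on along x. It coincides with cross_hole when the linchpin is fully home.
- cross_hole (a point): Centre of the cross-hole through the fixed coupling pin (steel post, 34 mm square here, top 27 mm higher), 230 mm above the table. Round hole 17 mm wide, 34 long, 2 mm lead-ins, along this frame's level x, which points roughly away from the robot; near mouth at x = -17. Below: washer (top 31 mm lower), clevis jaw 62 x 54 mm (36 lower), drawbar stub to x = +89 (48 lower), foot 68 mm wide.
- lock_ring (a joint): Angle swung by the linchpin's ring about its hinge, rad: 0 = open, leaning back over the head; 0.63 = straight up; 2.2 = level along the shank; 2.32 = shut. 8 mm round steel bow, 64 mm wide, end bar 105 mm from the hinge axis. It stays where it is left (1 N moves it), meets the shank's nose at about 2.1, must be pressed down there (2 to 8 N, its spring stretches) and snaps under the nose at 2.27.
- ring_bar (a point): Centre of the ring's end bar (8 mm thick, about 24 mm long, parallel to the hinge); the bar's x points away from the hinge, y along the hinge. A flat thumb tab, 26 mm wide (y) and 6 mm thick, reaches from it to x = +19 mm: press there, clear of the nose.
- gear_lever: Fixed obstacle: a gear lever on a dark boot (120 mm wide), origin under the boot on the table; its thin stick rises behind the work to 420 mm, the knob leaning about 60 mm to the left (+y). Other fixed obstacles: a row of upright gear shafts along the front edge of the table, up to 240 mm high, a vice and piles of gears up to 145 mm high.
- bush: Loose bystander: black rubber bush, two bulges, 40 mm across and 50 mm high; origin at the centre of its underside, z up.
- bearing: Loose bystander: ball bearing lying flat, 62 mm across and 17 mm high; origin at the centre of its underside, z up.
- piston: Loose bystander: bare metal piston standing upright, 76 mm across and 66 mm high; origin at the centre of its underside, z up.

How it is judged:
By the outcome, as a careful person would: the job done as asked, in the order asked, and still so for the second after the job is handed in, with the robot touching nothing.
It also fails if it takes over 66 s, if anything falls off the work surface, if the arm or the gripper's body presses on something with over 40 N, if the wrist force passes 120 N, or if a joint passes its speed limit or range.

### The arm

A 6-joint arm with a two-finger parallel gripper is mounted at the origin on a cart in front of the work surface, level with it; the furniture and walls round the work are solid. World frame = base frame: x ahead of the robot, y to its left, z up, the work surface at z = 0. Lengths are in mm, angles in rad, forces in N, time in s.
With the tool pointing down it reaches from about 275 to 825 mm from the base axis. Payload 4.9 kg.
Tool frame: the origin (TCP) lies at the very end of the fingers, on their centre line; the grasp point (between the pads) lies 19 mm behind it; z points along the fingers, y is the direction in which the jaws open and shut (so a half turn about z gives the same grasp; the last joint's range is limited). The gripper opens to 85 mm and grips with 20 to 120 N. Pads are 22 mm wide; open, the fingers measure 114 mm over their backs; the gripper's body (76 mm by 85 mm) begins 54 mm behind the grasp point. The pads swing forward as they close: fully open they stand 13 mm farther back than shut.
Start: joints at [1.189, 0.326, -0.193, 1.052, 0, 1.437], TCP at [134.893, 533.219, 200.981] pointing down, gripper open.
Joint ranges: [-2.65, 2.65], [-0.97, 1.79], [-1.3, 1.35], [-1.93, 2.1], [-1.47, 1.37], [-3.14, 3.14]. Speed limits (rad/s): [2.57, 2.57, 3.14, 3.14, 3.14, 3.14].

### API

Orientations are given as [roll, pitch, yaw] about the fixed x, y, z axes, in that order (R = Rz(yaw) Ry(pitch) Rx(roll)).
In Python, from bench import bot, solve_ik, imaging gives the robot as it stands. Calls block until the motion is done:
- bot.move_ptp(position, orientation): joint-space move of the TCP to a pose.
- bot.movel(position, rot=None, max_speed=150, threshold=None): straight line of the TCP; rot=None keeps the orientation; max_speed is the mean speed in mm/s. With threshold (N) it stops when the force on the tool has changed by that much, and returns True; else False.
- bot.move_j(angles): joint-space move.
- bot.grip(opening, effort=None): opening from 0.0 (shut) to 1.0 (fully open); effort is the grip in N (None keeps the last); returns when the fingers have stopped.
- bot.dwell(seconds).
- solve_ik(position, orientation): joint angles nearest the present ones, or None.
- bot.get_state(): the state.
- imaging.capture(name): name is "side" or "top"; returns the picture (420x560x3 uint8, blue, green, red); there is no depth.
- imaging.camera_model(name): a dict with "K" (3x3 intrinsics, pixels), "position" and "rotation" of the camera in the world. Camera axes: x right, y up, looking along -z (the intrinsics and any distortion apply to the point x, -y, -z); pixel columns grow to the right and rows downward; lengths in mm; the calibration is good to about 2 mm. A picture is of the moment at which its call begins. camera_model takes no time and is no camera call.
A pose or a line that the arm cannot do raises bot.IKError and nothing moves.
- bot.sign_off(): hands the job in, once; it reports no verdict.
The state is a dict: "t": time; "qpos": joint angles; "joint_velocities": joint speeds; "effort": joint torques, N m; "tcp_pos": TCP position; "orientation": TCP orientation; "contact_force": force on the tool from outside, world axes, zero at the start; "wrist_torque": the same for the moment, N m; "opening": opening from 0.0 (shut) to 1.0 (fully open).
Only numpy, scipy, OpenCV 4.12 (cv2) and the standard library are available. Lean on these libraries where they do the work, as an engineer would, in place of code of your own. Each camera call takes 0.05 s, during which the arm holds its last target. There are 200 camera calls.

## Working session

There is one attempt and no reset: what is moved stays moved. The work goes in short steps, each a Python script; the robot and the scene stay as the last script left them, time stands still between calls to the robot, and variables do not carry over. Pictures are saved under pics/ and viewed, about 8 in all and at most 12, crops included, and the job is handed in when it is done.

```bash
mkdir -p pics; ls
cat > h.py <<'E'
import sys; sys.path.insert(0,'.')
import numpy as np, cv2
from bench import bot, solve_ik, imaging
from scipy.spatial.transform import Rotation as Rn
def snap(cam,name,crop=None,s=1):
    im=imaging.capture(cam)
    if crop: c0,r0,c1,r1=crop; im=im[r0:r1,c0:c1]
    if s!=1: im=cv2.resize(im,None,fx=s,fy=s,interpolation=cv2.INTER_CUBIC)
    cv2.imwrite('pics/'+name+'.png',im)
def cm(n):
    m=imaging.camera_model(n); return np.array(m['K']),np.array(m['position'],float),np.array(m['rotation'],float),m
def proj(n,P):
    K,p,R,m=cm(n); q=(np.atleast_2d(P)-p)@R; q=q*[1,-1,-1]; u=q@K.T; return u[:,:2]/u[:,2:]
def ray(n,px):
    K,p,R,m=cm(n); d=np.linalg.solve(K,[px[0],px[1],1.])*[1,-1,-1]; d=R@d; return p,d/np.linalg.norm(d)
def onz(n,px,z):
    p,d=ray(n,px); return p+d*(z-p[2])/d[2]
def tri(a,b):
    p1,d1=ray('side',a); p2,d2=ray('top',b)
    t=np.linalg.lstsq(np.c_[d1,-d2],p2-p1,rcond=None)[0]
    A,B=p1+t[0]*d1,p2+t[1]*d2; return (A+B)/2,np.linalg.norm(A-B)
E
python3 - <<'E'
from h import *
for n in('side','top'):
    print(imaging.camera_model(n)); snap(n,n+'0',s=1.4)
print(bot.get_state())
E
```

```text
pics
{'K': array([[431.69470007,   0.        , 266.34551486],
       [  0.        , 431.69470007, 209.33696464],
       [  0.        ,   0.        ,   1.        ]]), 'position': array([981.99106754, 304.10523729, 921.82927237]), 'rotation': array([ 0.52637084, -0.00496125,  1.38089629])}
{'K': array([[461.80679471,   0.        , 275.36355247],
       [  0.        , 461.80679471, 203.32267623],
       [  0.        ,   0.        ,   1.        ]]), 'position': array([ 387.32934885,  387.83433953, 1198.54000327]), 'rotation': array([ 1.35967168e-01,  1.02613565e-03, -1.54548047e+00])}
{'t': 0.1, 'qpos': array([ 1.18878445e+00,  3.26862917e-01, -1.93472067e-01,  1.05202469e+00,
        2.17277382e-05,  1.43660837e+00]), 'joint_velocities': array([-9.88837095e-05,  1.06035158e-04,  1.64715044e-03,  1.23159913e-03,
       -3.10050819e-04,  5.13415768e-04]), 'effort': array([ 1.04567112e-03, -4.44238901e+01,  2.63039213e+01,  7.90552644e-03,
       -6.54191513e-05,  1.44524836e-05]), 'tcp_pos': array([134.67314886, 532.66910503, 200.28840341]), 'orientation': array([-3.14004626e+00, -2.30686220e-04,  2.89376853e+00]), 'contact_force': array([ 0.19375835, -0.03774   ,  0.04375262]), 'wrist_torque': array([-0.01661109, -0.03653141,  0.01961346]), 'opening': 1.0020064970117568}
```

```bash
sed -i "s/np.array(m\['rotation'\],float),m/Rn.from_euler('xyz',m['rotation']).as_matrix(),m/" h.py
python3 - <<'E'
from h import *
t=bot.get_state()['tcp_pos']; print(proj('side',t)*1.4,proj('top',t)*1.4)
E
```

```text
[[407.50024931  69.18592328]] [[283.90001011 543.1034535 ]]
```

View pics/side0.png

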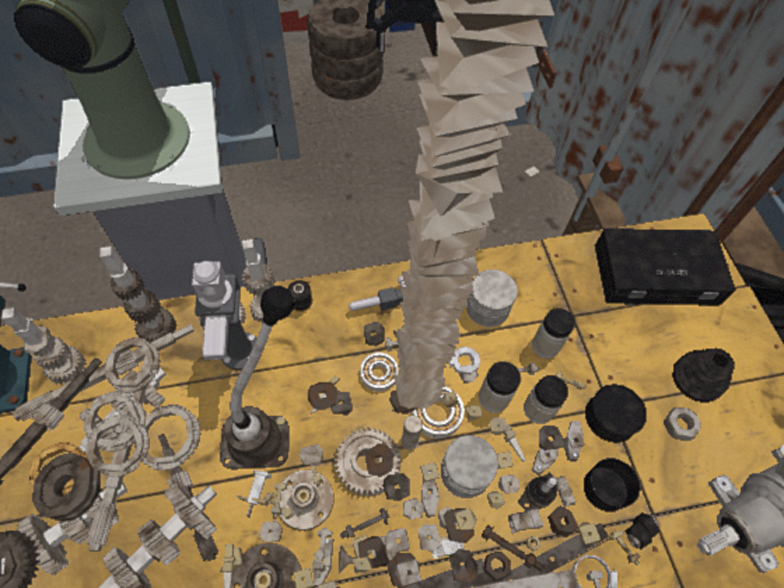

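View pics/top0.png

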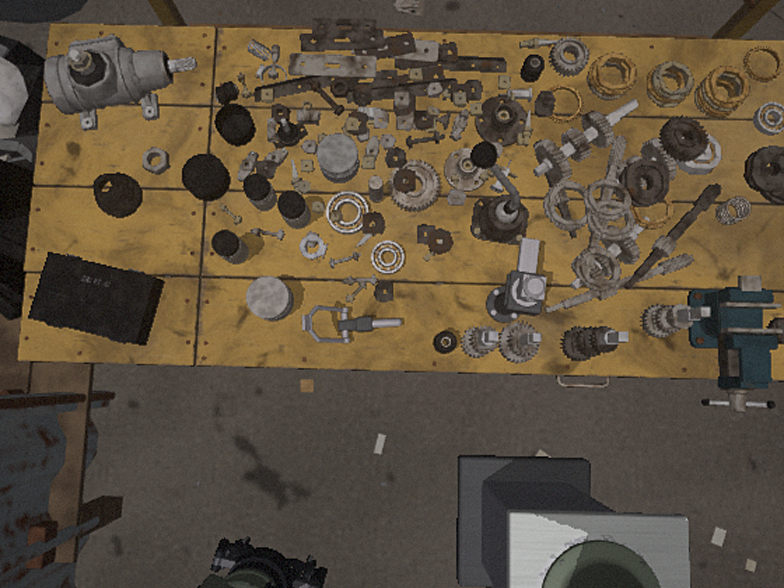

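The scene is clear. In the top view the linchpin lies at about (345,325) with its tip pointing right, and the coupling post is at about (530,287). The lever is behind the post at (500,215), with its knob at (484,153). Next I'll take enlarged crops.

Run:
```python
from h import *
a=imaging.capture('top'); b=imaging.capture('side')
f=lambda im,c0,r0,c1,r1,s:cv2.resize(im[r0:r1,c0:c1],None,fx=s,fy=s,interpolation=cv2.INTER_CUBIC)
# top crops: cols 205-405 rows 150-270 x4 ; side cols 130-320, rows160-280 x4
cv2.imwrite('pics/top1.png',f(a,205,130,405,270,4)); cv2.imwrite('pics/side1.png',f(b,120,160,320,300,4))
```

```text
(no output)
```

View pics/top1.png

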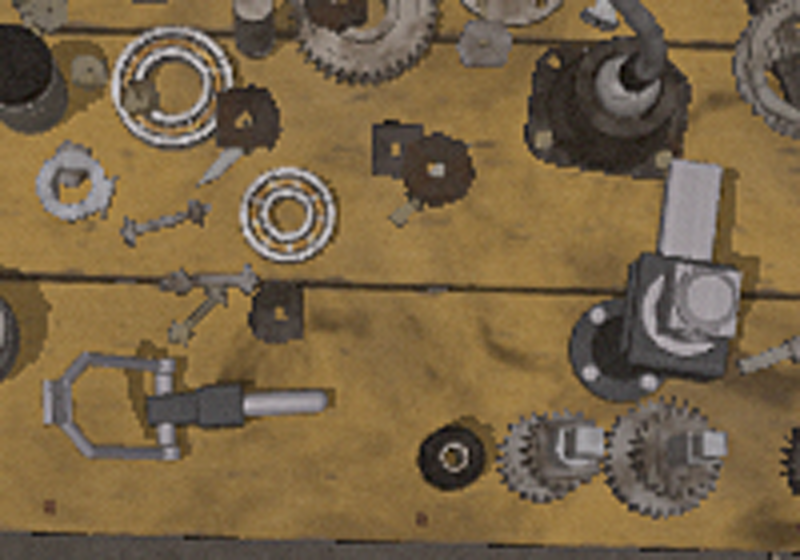

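View pics/side1.png

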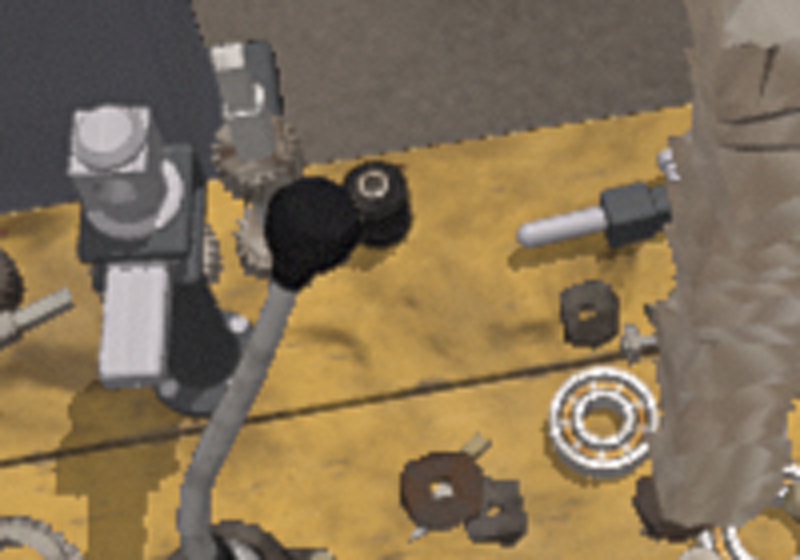

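Run:
```python
from h import *
T=lambda x,y:(x/4+205,y/4+130); S=lambda x,y:(x/4+120,y/4+160)
pt=onz('top',T(705,299),257); print('post top',pt, tri(S(109,131),T(706,297)),onz('side',S(109,131),257))
print('stub dir',onz('top',T(694,160),182),onz('top',T(721,167),182),onz('top',T(714,262),182),onz('top',T(667,158),182),onz('top',T(657,255),182))
sh=onz('top',T(244,402),20); tip=onz('top',T(329,401),20); print('shoulder',sh,'tip',tip,np.linalg.norm(tip-sh),onz('top',T(244,384),32),onz('top',T(241,427),32),onz('top',T(197,424),32))
print('side tip',onz('side',S(520,233),20),'sh',onz('side',S(604,214),20))
print('barend/hinge',onz('top',T(165,366),20),onz('top',T(167,452),20))
b=onz('top',T(66,402),105);print('ringbar',b)
print('knob',tri(S(312,232),(484/1.4,153/1.4)))
print('bush',onz('top',T(453,458),50),'bearing62',onz('top',T(289,214),17),'piston',onz('top',(270/1.4,297/1.4),66))
for q in((585,445),(712,445)): print('shaft',onz('top',T(*q),200))
print(tri(S(228,55),T(585,443)))
print('shaft2?',tri(S(228,55),T(712,443)))
```

```text
post top [518.59676402 174.30420714 257.        ] (array([521.18927524, 171.57639323, 246.0445826 ]), np.float64(0.5516571378189938)) [528.70976193 174.00109364 257.        ]
stub dir [607.58373127 163.00873673 182.        ] [603.96191427 147.90229238 182.        ] [549.96555958 152.16913162 182.        ] [608.34783284 178.13994328 182.        ] [553.11285498 183.86910247 182.        ]
shoulder [477.81248361 415.26934094  20.        ] tip [479.82212105 361.00242522  20.        ] 54.30411388566642 [488.29774239 415.31019638  32.        ] [461.05087642 416.43957798  32.        ] [462.24161826 444.26253435  32.        ]
side tip [485.14859974 364.4315364   20.        ] sh [481.679876   416.21800224  20.        ]
barend/hinge [499.61494229 466.50491605  20.        ] [444.72286446 463.37169361  20.        ]
ringbar [468.62385145 518.77833768 105.        ]
knob (array([674.09869717, 267.77355016, 388.4646518 ]), np.float64(0.018019867318298795))
bush [444.03242744 284.06777909  50.        ] bearing62 [600.97257613 389.55506734  17.        ] piston [515.09099314 596.02727213  66.        ]
shaft [445.41860875 226.53158296 200.        ]
shaft [447.14858569 158.0603229  200.        ]
(array([447.11296244, 223.98549246, 188.89495233]), np.float64(1.4947694332253167))
shaft2? (array([452.00304924, 193.2489726 , 209.25425142]), np.float64(65.15066637850217))
```

Run:
```python
from h import *
T=lambda x,y:(x/4+205,y/4+130); S=lambda x,y:(x/4+120,y/4+160)
# vertical-shaft fits: shadow-free, base gear centre vs top
for g,t in (((550,458),(585,443)),((663,460),(712,445))):
    for z0 in(20,60):
        b=onz('top',T(*g),z0); p,d=ray('top',T(*t)); s=((b-p)[:2]@d[:2])/(d[:2]@d[:2]); q=p+s*d
        print(z0,b[:2],'top',q)
def s(P): x=proj('side',P)[0]; return ((x-[120,160])*4).round()
for z in(150,180,210,240): print(z,s([447,158,z]) ,s(onz('top',T(712,445),z)), onz('top',T(712,445),z)[:2])
print('boot',onz('top',T(610,105),10),onz('top',T(535,150),0),onz('top',T(690,150),0))
print('stick low',tri(S(195,520),T(640,75)), 'hole->',s([518.5,173,257]),s([518.5,173,230]))
```

```text
20 [447.07223917 219.68188243] top [448.77985943 220.30825735 161.45356527]
60 [445.04454762 225.38902709] top [446.69421073 225.99414266 196.65258898]
20 [447.61906978 147.84484368] top [449.66913149 148.37855558 157.92547777]
60 [445.57281863 155.99015891] top [447.55330063 156.50575647 193.24424582]
150 [118. 116.] [ 96. 124.] [450.14392071 146.55482408]
180 [104.  84.] [95. 88.] [448.3467197  153.45812337]
210 [90. 51.] [95. 49.] [446.54951869 160.36142267]
240 [75. 15.] [94.  9.] [444.75231767 167.26472196]
boot [680.39734704 180.06694585  10.        ] [651.12682442 227.89236104   0.        ] [653.70004915 125.36845144   0.        ]
stick low (array([670.34489805, 179.98028357, 126.70369144]), np.float64(5.239846887502504)) hole-> [106. 113.] [119. 144.]
```

Run:
```python
from h import *
o=[np.pi,0,-1.51+np.pi]
bot.move_ptp([475.5,429.5,130],o)
bot.grip(0.72,effort=60)
print(bot.movel([475.5,429.5,3],max_speed=120,threshold=12), bot.get_state()['tcp_pos'])
bot.grip(0.0,effort=60)
s=bot.get_state(); print(s['t'],s['tcp_pos'],s['opening'],s['contact_force'],s['qpos'])
bot.movel([475.5,429.5,260],max_speed=150)
s=bot.get_state(); print(s['t'],s['tcp_pos'],s['opening'],s['contact_force'],s['wrist_torque'])
h=np.array([518.4,172.8]); c=np.array([np.cos(-.09),np.sin(-.09)])
g=h-100*c
bot.move_ptp([*g,230],[np.pi,0,np.pi-.09])
s=bot.get_state(); print(s['t'],s['tcp_pos'],s['orientation'],s['qpos'])
f=lambda im,c0,r0,c1,r1,s:cv2.resize(im[r0:r1,c0:c1],None,fx=s,fy=s,interpolation=cv2.INTER_CUBIC)
a=imaging.capture('top');b=imaging.capture('side');cv2.imwrite('pics/a.png',a);cv2.imwrite('pics/b.png',b)
cv2.imwrite('pics/pre.png',np.hstack([f(a,330,150,410,270,5),f(b,110,150,190,270,5)]))
```

```text
False [476.17833738 429.97699137   3.89189104]
3.7417 [475.48766687 429.51447475   3.00882766] -0.002025151877274984 [-0.25159759  0.83404129 -0.76496164] [ 6.19523504e-01  6.70512148e-01 -1.71747611e-01  7.28526604e-01
  2.48890762e-06  2.12951293e+00]
5.6083 [475.14059703 429.21218571 259.05902986] 0.0012639537569158526 [-0.4075798  -0.80320492 -0.08566754] [ 0.05619392 -0.00487863 -0.02080954]
7.1833 [419.1085971  182.0299997  230.09242697] [3.14137763e+00 3.32867788e-04 3.05140397e+00] [ 2.47896259e-01  1.32943470e-01 -3.68708575e-01  1.06875894e+00
  9.24466747e-05  3.38084926e-01]
```

View pics/pre.png

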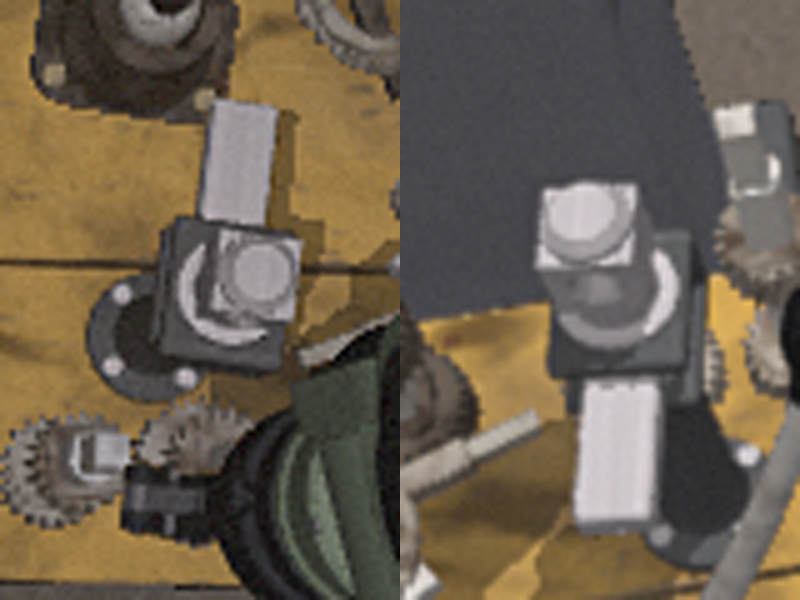

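The gripper shut on nothing (opening 0). The crop shows a bare post and no pin, so I'll look for the linchpin.

Run:
```python
from h import *
bot.move_ptp([300,250,300],[np.pi,0,np.pi-.09])
f=lambda im,c0,r0,c1,r1,s:cv2.resize(im[r0:r1,c0:c1],None,fx=s,fy=s,interpolation=cv2.INTER_CUBIC)
a=imaging.capture('top');b=imaging.capture('side')
cv2.imwrite('pics/lp.png',np.hstack([f(a,190,190,330,290,4)[:, :440],f(b,225,180,315,280,4)]))
```

```text
(no output)
```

View pics/lp.png

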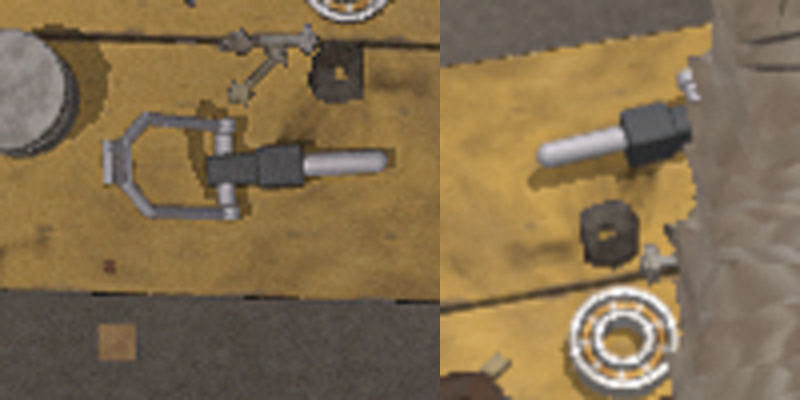

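Run:
```python
from h import *
bot.grip(0.72,effort=60)
bot.move_ptp([475.5,429.5,100],[np.pi,0,-1.51+np.pi])
s=bot.get_state(); print(s['t'],s['tcp_pos'],s['qpos'],s['opening'])
a=imaging.capture('top');b=imaging.capture('side')
for im,n in((a,'top'),(b,'side')):
    for P in ([475.5,429.5,100],[475.5,429.5,20]):
        x=proj(n,np.array(P))[0]; print(n,x); cv2.circle(im,tuple(int(v) for v in x.round()),2,(0,0,255),-1)
f=lambda im,c0,r0,c1,r1,s:cv2.resize(im[r0:r1,c0:c1],None,fx=s,fy=s,interpolation=cv2.INTER_CUBIC)
cv2.imwrite('pics/hov.png',np.hstack([f(a,190,130,330,290,2.9),f(b,225,120,350,280,2.9)[:464]]))
```

```text
10.0333 [475.59044591 429.52009078 100.63377915] [ 6.19473827e-01  5.67465502e-01 -7.78262334e-02  9.24894676e-01
 -6.78359426e-05  2.12887560e+00] 0.7221196568926013
top [259.29491167 228.72536515]
top [260.40657839 231.26337076]
side [276.75858113 192.65734759]
side [275.90261284 210.42177842]
```

View pics/hov.png

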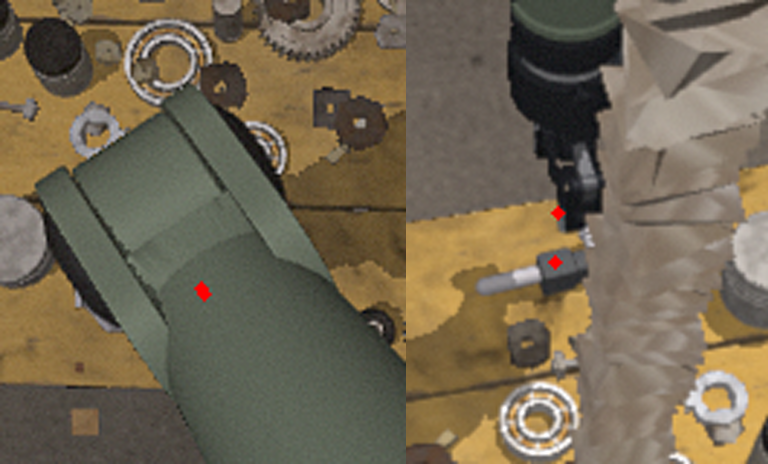

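Run:
```python
from h import *
for z in (230,249,303): print(z,(proj('top',np.array([419.1,182.03,z]))[0]-[330,150])*5)
for d in (-30,30):
  for z in (113,130,170): print(d,z,(proj('side',np.array([475.5+d,429.5,z]))[0]-[225,120])*2.9+[406,0])
# probe table z and take a side picture before
bot.grip(0,effort=40)
bot.move_ptp([490,330,120],[np.pi,0,-1.51+np.pi])
bot.movel([490,330,40])
b=imaging.capture('side'); cv2.imwrite('pics/probe.png',b)
r=bot.movel([490,330,-6],max_speed=25,threshold=5); s=bot.get_state(); print(r,s['tcp_pos'],s['contact_force'],s['t'])
b2=imaging.capture('side')
bot.movel([490,330,120])
P=[(b,[490,330,40]),(b2,s['tcp_pos'])]; out=[]
for im,p in P:
    x=proj('side',np.array(p))[0].round().astype(int); print(x)
    im=cv2.resize(im[130:260,180:310],None,fx=3,fy=3,interpolation=cv2.INTER_CUBIC); cv2.circle(im,tuple(int(v) for v in (x-[180,130])*3),2,(0,0,255),-1); out.append(im)
cv2.imwrite('pics/pr.png',np.hstack(out))
```

```text
230 [224.44363419 518.25908596]
249 [234.31755199 516.9779542 ]
303 [264.6590956  513.04116681]
-30 113 [548.80963265 169.81240492]
-30 130 [549.26973334 157.32497922]
-30 170 [550.40989592 126.38024072]
30 113 [564.50566619 234.45028854]
30 130 [565.22796869 222.58646253]
30 170 [567.02086346 193.13814736]
False [490.13960231 330.06635492  -5.84423736] [ 0.0442776  -0.07223686  1.00442908] 13.9583
[236 218]
[237 227]
```

View pics/pr.png

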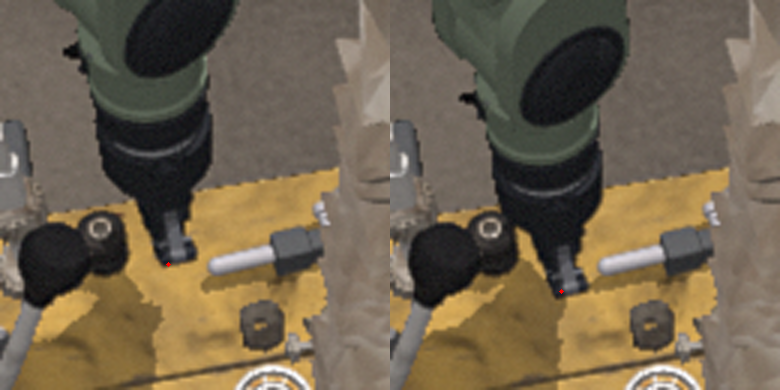

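Run:
```python
from h import *
T=lambda x,y:(x/4+205,y/4+130); S=lambda x,y:(x/4+120,y/4+160)
print(tri(S(519,235),T(329,401)),tri(S(604,214),T(244,402)))
# small bearing 62mm centre
print(tri(S(604,420),T(289,214)), tri(S(375,184),T(453,458)))
bot.movel([490,330,5])
r=bot.movel([490,330,-60],max_speed=30,threshold=5); s=bot.get_state(); print(r,s['tcp_pos'],s['contact_force'],s['t'])
bot.movel([490,330,60])
bot.grip(1.0);
```

```text
(array([480.82278682, 362.51754777,  10.35222652]), np.float64(3.503324853377106)) (array([478.37870485, 416.16719459,  14.2424659 ]), np.float64(1.5467500401299035))
(array([604.15344287, 390.90338878,   0.61656805]), np.float64(2.6834742030941348)) (array([444.8028156 , 283.49272342,  35.80754012]), np.float64(1.4161241693687356))
True [489.86725511 329.90912708 -30.22455465] [-0.82775438 -0.09548979  6.40376432] 17.1417
```

Run:
```python
from h import *
for u,v,z in((178,263,70),(180,295,24)):
    for dz in(-30,0): print(z+dz,onz('side',(180+u/3,130+v/3),z+dz))
```

```text
40 [489.99833324 338.88614065  40.        ]
70 [506.73601988 337.70288769  70.        ]
-6 [493.83569964 337.62000561  -6.        ]
24 [509.61948818 336.53635468  24.        ]
```

Run:
```python
from h import *
for t in (0,0.05):
    a=np.array([506,337,70.]); d=np.array([np.sin(t)*-.83,np.sin(t)*-.56,np.cos(t)])
    p=[(proj('side',a+d*L)[0]-[180,130])*3 for L in(0,80,150,200)]; print(t,np.round(p,1).tolist(), 'slope',(p[0]-p[2])[0]/(p[0]-p[2])[1])
bot.grip(0)
o=[np.pi,0,np.pi-.09]
bot.movel([490,330,200],max_speed=250)
bot.move_ptp([506,170,270],o)
r=bot.movel([506,170,215],max_speed=30,threshold=5); s=bot.get_state(); print(r,s['tcp_pos'],s['orientation'],s['contact_force'],s['t'],s['qpos'])
b=imaging.capture('side'); a=imaging.capture('top')
bot.movel([506,170,270])
f=lambda im,c0,r0,c1,r1,s:cv2.resize(im[r0:r1,c0:c1],None,fx=s,fy=s,interpolation=cv2.INTER_CUBIC)
cv2.imwrite('pics/pt.png',f(b,90,100,200,220,5)); cv2.imwrite('pics/pt_top.png',a)
```

```text
0 [[176.9, 262.3], [171.2, 206.7], [165.5, 150.5], [160.8, 105.2]] slope 0.10255713480102292
0.05 [[176.9, 262.3], [167.3, 203.3], [157.7, 143.9], [149.9, 96.1]] slope 0.16257707612784633
True [505.92981467 170.00465142 226.67465963] [3.14159097e+00 1.53743702e-04 3.05167639e+00] [-0.59943488 -0.14785007  3.8612798 ] 22.9833 [ 1.85857239e-01  2.79931395e-01 -1.90380517e-01  1.10033602e+00
 -4.02443964e-05  2.75773502e-01]
```

View pics/pt.png

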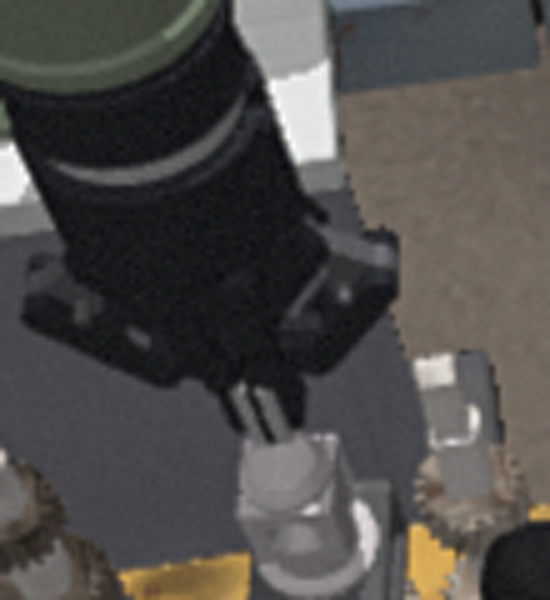

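Run:
```python
from h import *
g=lambda u,v,z:onz('side',(90+u/5,100+v/5),z).round(1)
print('tip',g(270,440,257),'post circ',g(288,472,257),'corners',[g(u,v,257) for u,v in((252,437),(338,433),(340,510),(240,515))])
for t in(-.05,0,.05):
    a=np.array([500,172,257.]); d=np.array([np.sin(t)*-.98,np.sin(t)*-.17,np.cos(t)])
    p=[(proj('side',a+d*L)[0]-[90,100])*5 for L in(0,100,200)]; print(t,np.round(p,0).tolist())
for n,z in (('stub end top',182),): print((proj('side',np.array([606,163,182.]))[0]-[90,100])*5)
```

```text
tip [517.2 168.7 257. ] post circ [532.4 174.4 257. ] corners [array([514.7, 162.3, 257. ]), array([518.8, 193.3, 257. ]), array([552.1, 191.9, 257. ]), array([547.5, 156.6, 257. ])]
-0.05 [[277.0, 400.0], [208.0, 242.0], [120.0, 38.0]]
0 [[277.0, 400.0], [205.0, 230.0], [113.0, 13.0]]
0.05 [[277.0, 400.0], [202.0, 219.0], [107.0, -10.0]]
[314.20064061 746.16523642]
```

Run:
```python
from h import *
for z in(-30,0,20):
    print(z,'side base flange',onz('side',(137/1.4,138/1.4),z).round(), 'plate corners side',onz('side',(57/1.4,210/1.4),z).round(),onz('side',(219/1.4,186/1.4),z).round(),'top',onz('top',(690/1.4,516/1.4),z).round(),onz('top',(509/1.4,513/1.4),z).round())
# table front edge, side px full pic: compare two points; top
print('edge top',onz('top',(400/1.4,370/1.4),0),'edge side',onz('side',(350/1.4,271/1.4),0),onz('side',(500/1.4,248/1.4),0))
K,p,R,m=cm('side');print(R[:,2]);K,p,R,m=cm('top');print(R[:,2])
a=cv2.imread('pics/pt_top.png'); cv2.imwrite('pics/pt2.png',cv2.resize(a[150:420,230:510],None,fx=2.2,fy=2.2))
```

```text
-30 side base flange [-30.  -9. -30.] plate corners side [ 138. -164.  -30.] [135. 154. -30.] top [ 143. -174.  -30.] [140. 157. -30.]
0 side base flange [2. 0. 0.] plate corners side [ 164. -149.    0.] [162. 159.  -0.] top [ 149. -160.    0.] [146. 163.   0.]
20 side base flange [23.  7. 20.] plate corners side [ 182. -139.   20.] [180. 162.  20.] top [ 153. -151.   20.] [150. 166.  20.]
edge top [393.62307273 362.58321943   0.        ] edge side [404.00781398 377.87008201   0.        ] [405.96906258 658.47871576   0.        ]
[ 0.49255747 -0.0990457   0.8646254 ]
[-0.13547945 -0.0044475   0.99077017]
```

View pics/pt2.png

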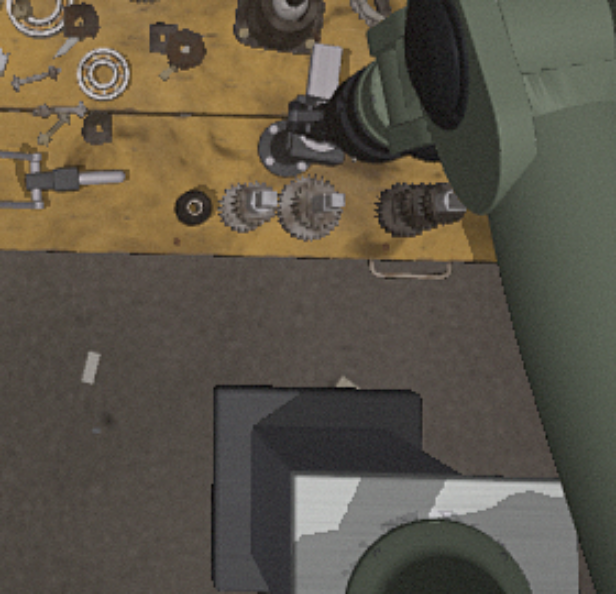

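Run:
```python
from h import *
def touch(p,q,up=245,z=217,sp=40,th=4):
    bot.movel([*p,up],max_speed=200); bot.movel([*p,z],max_speed=100)
    r=bot.movel([*q,z],max_speed=sp,threshold=th); s=bot.get_state()
    print(r,s['tcp_pos'].round(2),s['contact_force'].round(1),round(s['t'],2))
    bot.movel([*p,z],max_speed=150); bot.movel([*p,up],max_speed=200)
bot.grip(0)
touch([522,216],[522,190])
touch([522,128],[522,160])
touch([472,172],[506,169])
```

```text
True [522.15 196.24 217.27] [-0.1  2.7  2.4] 25.13
True [522.22 145.19 217.18] [ 0.2 -2.9  2.5] 27.27
True [493.96 170.05 216.42] [-1.   0.3  0.3] 29.34
```

Run:
```python
from h import *
t=lambda u,v,z:onz('top',(330+u/5,150+v/5),z)[:2]
def ang(a,b,z): d=t(*a,z)-t(*b,z); return np.arctan2(d[1],d[0]).round(3)
print('stub',ang((213,100),(200,218),152),ang((277,107),(262,225),152),'end',(t(213,100,152)-t(277,107,152)).round(1), (t(213,100,152)+t(277,107,152))/2)
print('post',ang((222,230),(215,312),227),ang((302,240),(295,320),227),(t(222,230,227)-t(302,240,227)).round(1))
print('jaw',(t(162,218,164)-t(300,228,164)).round(1), ang((165,228),(160,358),164), 'post ctr',t(259,276,227))
```

```text
stub -0.11 -0.13 end [ 2.6 29.5] [612.46470525 155.23125441]
post -0.088 -0.094 [ 3.4 34. ]
jaw [ 3.  62.5] -0.038 post ctr [521.84497618 166.33981542]
```

```bash
cat >> h.py <<'E'
H=np.array([522.,170.7]); YW=-0.10; C=np.array([np.cos(YW),np.sin(YW)]); NY=np.array([-C[1],C[0]])
OP=[np.pi,0,np.pi+YW]; ZH=200.
def hp(x,z,y=0): return [*(H+x*C+y*NY),ZH+z]   # hole frame -> TCP position
def st(tag=''):
    s=bot.get_state(); d=s['tcp_pos'][:2]-H
    print(tag,round(s['t'],2),'hole-frame',np.round([d@C,d@NY,s['tcp_pos'][2]-ZH],1),'F',s['contact_force'].round(1),'M',s['wrist_torque'].round(2),'op',round(s['opening'],3)); return s
E
python3 - <<'E'
from h import *
o=[np.pi,0,np.pi-1.51]
bot.grip(1.0,effort=80)
bot.move_ptp([477.5,430,60],o)
print(bot.movel([477.5,430,-27],max_speed=150,threshold=10)); st('down')
bot.grip(0.0,effort=80); s=st('grip')
if s['opening']>0.1:
    bot.movel([477.5,430,215],max_speed=250); st('lift')
    bot.move_ptp(hp(-101,-17+15),OP); bot.movel(hp(-101,-17)); st('pre')
    f=lambda im,c0,r0,c1,r1,s:cv2.resize(im[r0:r1,c0:c1],None,fx=s,fy=s,interpolation=cv2.INTER_CUBIC)
    a=imaging.capture('top');b=imaging.capture('side')
    cv2.imwrite('pics/ins.png',np.hstack([f(a,330,170,410,270,5),f(b,110,140,190,240,5)]))
E
```

```text
False
down 33.05 hole-frame [ -72.1  252.5 -227.6] F [-5.7 -0.7 -3.1] M [-0.15  1.24  0.03] op 1.0
grip 33.63 hole-frame [ -69.4  254.3 -225.8] F [-1.  -0.5  5. ] M [-0.11  0.26 -0.01] op 0.293
lift 34.75 hole-frame [-71.1 252.7  13. ] F [-0.8 -0.3 -4.7] M [-0.1  -0.03 -0.02] op 0.289
pre 36.57 hole-frame [-101.8    0.   -17.7] F [ 0.2 -1.2 -3.9] M [ 0.02 -0.12 -0.03] op 0.293
```

Run:
```python
from h import *
bot.movel(hp(-95,-15.5)); st()
r=bot.movel(hp(-62,-15.5),max_speed=30,threshold=7); print(r); st('in1')
if not r:
    r=bot.movel(hp(-45,-15.5),max_speed=30,threshold=9); print(r); st('in2')
```

```text
36.92 hole-frame [-94.    0.2 -14.9] F [ 0.3 -0.4 -3.8] M [0.   0.01 0.01] op 0.287
False
in1 38.17 hole-frame [-62.2  -0.  -15.5] F [-0.1 -0.5 -4.8] M [-0.03 -0.06 -0.02] op 0.287
False
in2 38.88 hole-frame [-44.8  -0.2 -15.6] F [-0.  -1.3 -4.8] M [-0.24 -0.12 -0.13] op 0.288
```

Run:
```python
from h import *
r=bot.movel(hp(-24,-15.5),max_speed=25,threshold=14); print(r); s=st('home')
d=(s['tcp_pos'][:2]-H)@C
bot.movel(hp(d+0.5,-15.5),max_speed=20); st('seat')
b=imaging.capture('side');a=imaging.capture('top')
f=lambda im,c0,r0,c1,r1,s:cv2.resize(im[r0:r1,c0:c1],None,fx=s,fy=s,interpolation=cv2.INTER_CUBIC)
cv2.imwrite('pics/home.png',np.hstack([f(a,330,170,410,270,5),f(b,110,140,190,240,5)]))
```

```text
True
home 39.48 hole-frame [-34.1  -0.5 -16.6] F [ 0.8 -1.6 -0.9] M [-0.12 -0.29 -0.01] op 0.292
seat 39.77 hole-frame [-33.7  -0.1 -15.7] F [ 0.1 -1.4 -3.1] M [-0.32  0.15 -0.1 ] op 0.289
```

View pics/home.png

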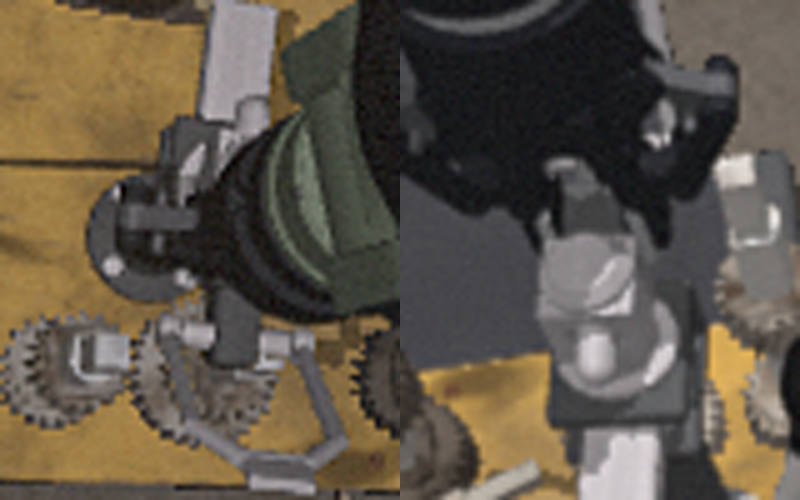

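The tip is showing on the far side, at about (595,355) in the right half. I'll check that this is a hard stop.

Run:
```python
from h import *
r=bot.movel(hp(-26,-15.5),max_speed=25,threshold=25); print(r); s=st('push')
bot.dwell(0.1); st('hold')
```

```text
True
push 40.16 hole-frame [-34.3  -0.5 -16.2] F [-1.6 -1.2  2.6] M [-0.25 -0.09 -0.01] op 0.289
hold 40.26 hole-frame [-34.3  -0.5 -16.3] F [-0.7 -1.1  2.8] M [-0.22 -0.3  -0.03] op 0.289
```

Run:
```python
from h import *
t=lambda u,v,z:onz('top',(330+u/5,170+v/5),z)[:2]
pc=onz('top',(330+259/5,150+276/5),227)[:2]
for n,u,v,z in(('hinge L',172,326,200),('hinge R',303,342,200),('tip',253,97,202),('bar',283,478,280)):
    d=t(u,v,z)-np.array([521.8,166.5]); print(n,(d@C).round(1),(d@NY).round(1))
s=lambda u,v,z:onz('side',(110+(u-400)/5,140+v/5),z)[:2]
d=s(596,375,200)-s(590,268,227); print('side tip rel post top ctr',(d@C).round(1))
```

```text
hinge L -65.5 25.3
hinge R -65.3 -31.6
tip 38.5 0.4
bar -126.9 -9.5
side tip rel post top ctr 31.3
```

The pin is home: in the top view the hinge reads −65 and the tip +38.5 along the hole axis, against −67 and +37 nominal. It also stopped hard twice at the same place. Next I'll release it and swing the ring.

Run:
```python
from h import *
bot.grip(0.6); st('rel')
bot.movel(hp(-34,125),max_speed=220); bot.grip(0)
bot.movel(hp(-172,125),max_speed=250)
bot.movel(hp(-172,78),max_speed=150); st('behind')
for ph in np.r_[-.63,-.3,0,.3,.6,.9]:
    x=-67+105*np.sin(ph)-4*np.cos(ph)-11; z=105*np.cos(ph)-6
    r=bot.movel(hp(x,z),max_speed=130,threshold=20)
    st(f'{ph:.2f} {r}')
    if r: break
a=imaging.capture('top');b=imaging.capture('side'); cv2.imwrite('pics/sw_t.png',a);cv2.imwrite('pics/sw_s.png',b)
```

```text
rel 40.63 hole-frame [-35.7  -0.8 -17.5] F [ 0.4 -0.2 -0.7] M [-0.02 -0.06 -0.04] op 0.603
behind 43.13 hole-frame [-1.712e+02 -1.000e-01  7.790e+01] F [-1.1  0.9 -0.3] M [ 0.01 -0.04 -0.02] op -0.001
-0.63 False 43.51 hole-frame [-142.5    0.    79.3] F [-0.2 -0.1  0.4] M [ 0.    0.01 -0.04] op 0.002
-0.30 False 43.92 hole-frame [-113.4   -0.    94.2] F [ 0.4 -0.1 -1.2] M [0.01 0.01 0.03] op -0.0
0.00 False 44.31 hole-frame [-82.9  -0.1  98.6] F [0.9 0.7 0.6] M [-0.05  0.01  0.07] op 0.002
0.30 False 44.7 hole-frame [-51.5  -0.1  94. ] F [-0.4  0.2  0. ] M [0.04 0.   0.01] op 0.001
0.60 False 45.09 hole-frame [-22.7  -0.1  80.4] F [ 0.1  0.5 -0.2] M [ 0.03 -0.02  0.07] op 0.004
0.90 False 45.49 hole-frame [ 1.2 -0.1 59. ] F [-0.4  0.2 -0.6] M [-0.01 -0.01 -0.02] op 0.001
```

Run:
```python
from h import *
h=cv2.imread('pics/home.png'); a=cv2.imread('pics/sw_t.png'); p=cv2.imread('pics/pre.png'); b=cv2.imread('pics/b.png')
for u,v in((283,472),(325,430),(215,435)):
    print('home',h[v,u],'now',a[round(170+v/5),round(330+u/5)])
s=cv2.imread('pics/sw_s.png'); print('side expected bar px',[proj('side',np.array(hp(-67+105*np.sin(f)+0,105*np.cos(f))))[0].round() for f in(-.63,.9)])
x=proj('side',np.array(hp(20,66)))[0].astype(int); print(s[x[1]-12:x[1]+14:3,x[0]-15:x[0]+16:3].mean(2).round().astype(int)); print(b[x[1]-12:x[1]+14:3,x[0]-15:x[0]+16:3].mean(2).round().astype(int))
```

```text
home [85 84 87] now [ 71 115 147]
home [77 77 81] now [ 56  90 114]
home [117 115 117] now [93 92 97]
side expected bar px [array([145., 126.]), array([144., 195.])]
[[139 154  39  95  65  87  81  96  97  93  68]
 [131 123  86  82 102 141 215 191 136 116 179]
 [ 68 115 136 122 123 116 112 115 108 100  70]
 [ 71  68 109 119 119 120 123 105 183 163  91]
 [ 71  72  84  95 112 124 119 135 158 120  95]
 [ 71  71  71  99 127 129 132 127 102 141  79]
 [ 72  71  73 112 138 114 103 114 130 122  77]
 [ 71  73  73  72  99  95 131 123  95 100  78]
 [ 74  70  70  70  97  97 134 120 101 103  95]]
[[ 72  75  71  76  71  74  73  72  72  72  71]
 [ 72  73  77  69 114 139 213 193 146 176  69]
 [ 70  72  73  78 179 200 205 201 187 171  80]
 [ 71  70  74  88 200 200 205 202 187 161  96]
 [ 73  73  74  98 161 200 207 195 159 117  92]
 [ 68  73  71 130 147 154 166 164 121 205  92]
 [ 72  73  71 153 210 119 103 151 191 169  92]
 [ 70  69  75  73  99  95 111 135 111  99  97]
 [ 74  73  72  69  97 101 115 135 127 100 100]]
```

The ring has swung: wood now shows where the bar was, and the ring is over the post. Next is pressing it down.

Run:
```python
from h import *
bot.movel(hp(-4,90),max_speed=200)
for ph in (.85,1.1,1.3,1.45):
    x=-67+113*np.sin(ph)-3*np.cos(ph)-7; z=113*np.cos(ph)+3*np.sin(ph)
    r=bot.movel(hp(x,z),max_speed=130,threshold=20); st(f'{ph:.2f} {r}')
    if r: break
else:
    bot.movel(hp(44,28),max_speed=150); bot.movel(hp(51,22),max_speed=150); st('above')
    for z in (6,2,-2,-5,-8,-11,-14):
        r=bot.movel(hp(51,z),max_speed=60,threshold=25); st(f'z{z} {r}')
        if r: break
```

```text
0.85 False 46.19 hole-frame [ 8.2 -0.3 75.3] F [-0.6  0.2  0.1] M [ 0.04 -0.05 -0.03] op 0.002
1.10 False 46.56 hole-frame [24.8 -0.2 53.2] F [-0.5  0.8  0.6] M [-0.01 -0.02  0.01] op -0.0
1.30 False 46.88 hole-frame [33.5 -0.1 33. ] F [ 1.1 -0.4  0.5] M [-0.04  0.03 -0.02] op -0.0
1.45 False 47.17 hole-frame [37.3 -0.1 16.7] F [-1.2  0.3  0.4] M [ 0.   -0.    0.04] op 0.004
above 47.67 hole-frame [50.7 -0.2 21. ] F [ 0.2 -0.1  0.8] M [ 0.03 -0.03 -0.01] op 0.001
z6 False 48.08 hole-frame [50.4 -0.1  5.3] F [-0.1  0.4  0. ] M [ 0.01 -0.07 -0.  ] op 0.002
z2 False 48.33 hole-frame [50.9 -0.   1.9] F [ 0.4  0.1 -0.2] M [ 0.04 -0.05  0.  ] op 0.004
z-2 False 48.58 hole-frame [50.8 -0.  -2.3] F [-1.2 -0.6  0.3] M [0.03 0.   0.01] op -0.003
z-5 False 48.83 hole-frame [50.9 -0.  -5.2] F [0.8 0.5 1.1] M [ 0.03 -0.04  0.05] op -0.002
z-8 False 49.08 hole-frame [51.1  0.  -8. ] F [-0.2 -0.3  0.3] M [ 0.02 -0.07  0.01] op -0.002
z-11 False 49.33 hole-frame [ 51.1  -0.  -11. ] F [-0.4 -0.2  1. ] M [-0.05 -0.08 -0.03] op 0.003
z-14 False 49.58 hole-frame [ 51.2   0.1 -13.8] F [0.1 0.2 2.8] M [ 0.03 -0.1  -0.01] op -0.0
```

Run:
```python
from h import *
a=imaging.capture('side'); cv2.imwrite('pics/p1.png',a)
for z in (-16,-18,-20,-22,-24):
    r=bot.movel(hp(51,z),max_speed=40,threshold=14); s=st(f'z{z} {r}')
    if r or s['contact_force'][2]>14: break
```

```text
z-16 False 49.88 hole-frame [ 51.3   0.1 -15.6] F [-0.2  0.6  5.5] M [0.08 0.09 0.01] op -0.001
z-18 False 50.13 hole-frame [ 51.4   0.1 -17.3] F [-0.3  0.   8.2] M [-0.03  0.16 -0.  ] op -0.003
z-20 False 50.38 hole-frame [ 51.5   0.2 -18.9] F [0.4 0.3 8.8] M [ 0.02  0.31 -0.01] op -0.0
z-22 False 50.63 hole-frame [ 51.7   0.3 -20.4] F [-2.2 -0.4 12.1] M [-0.05  0.41  0.05] op 0.003
z-24 False 50.88 hole-frame [ 51.9   0.4 -21.8] F [-1.9 -0.4 14.5] M [0.04 0.56 0.05] op 0.005
```

Run:
```python
from h import *
bot.movel(hp(52,40),max_speed=150); bot.movel(hp(45,110),max_speed=250); bot.move_ptp(hp(-120,190,120),OP); st()
a=imaging.capture('top');b=imaging.capture('side')
cv2.imwrite('pics/f_t.png',a);cv2.imwrite('pics/f_s.png',b)
f=lambda im,c0,r0,c1,r1,s:cv2.resize(im[r0:r1,c0:c1],None,fx=s,fy=s,interpolation=cv2.INTER_CUBIC)
cv2.imwrite('pics/fin.png',np.hstack([f(a,345,170,405,255,6.5),f(b,115,165,175,250,6.5)]))
for fi in (1.47,1.57,1.69):
    q=np.array([hp(-67+r*np.sin(fi),r*np.cos(fi),y) for r,y in((105,0),(124,13),(124,-13))])
    print(fi,((proj('top',q)-[345,170])*6.5).round().tolist(),((proj('side',q)-[115,165])*6.5+[390,0]).round().tolist())
```

```text
52.77 hole-frame [-119.5  119.5  188.7] F [ 1.  -0.7 -0.4] M [0.02 0.01 0.01] op -0.001
1.47 [[225.0, 124.0], [193.0, 63.0], [271.0, 72.0]] [[618.0, 358.0], [660.0, 410.0], [568.0, 417.0]]
1.57 [[219.0, 128.0], [186.0, 68.0], [262.0, 77.0]] [[626.0, 377.0], [669.0, 432.0], [578.0, 439.0]]
1.69 [[210.0, 136.0], [176.0, 78.0], [252.0, 88.0]] [[636.0, 395.0], [680.0, 452.0], [590.0, 459.0]]
```

View pics/fin.png

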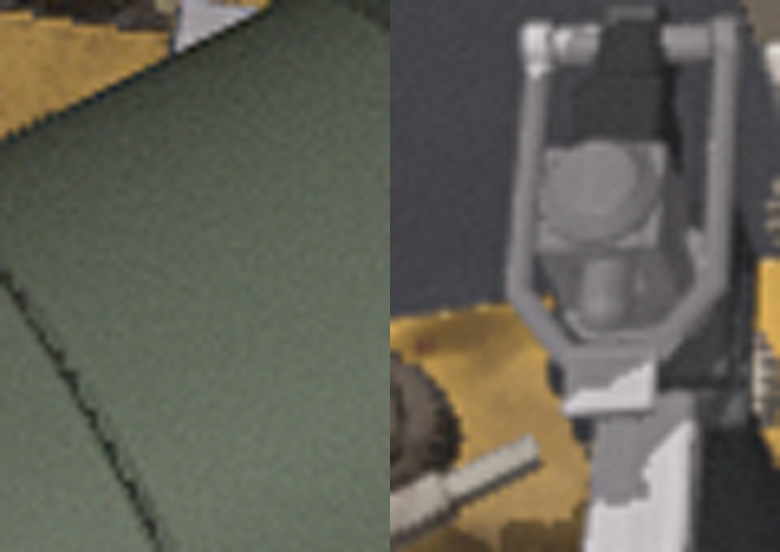

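Run:
```python
from h import *
pj=lambda q:((proj('side',np.array(q))-[115,165])*6.5+[390,0]).round().tolist()
print('post top corners near/far',pj([hp(-17,27,17),hp(-17,27,-17),hp(17,27,17),hp(17,27,-17)]))
print('hinge ends',pj([hp(-67,0,32),hp(-67,0,-32)]),'tip',pj([hp(37,0)]),'tip top',pj([hp(30,7.5)]))
print('stub end top',pj([hp(89,-48,15),hp(89,-48,-15)]))
print('bow corner? r=70',[pj([hp(-67+72*np.sin(f),72*np.cos(f),30),hp(-67+72*np.sin(f),72*np.cos(f),-30)]) for f in(1.47,1.69)])
```

```text
post top corners near/far [[672.0, 165.0], [555.0, 173.0], [668.0, 264.0], [549.0, 273.0]]
hinge ends [[745.0, 73.0], [537.0, 88.0]] tip [[627.0, 374.0]] tip top [[622.0, 341.0]]
stub end top [[706.0, 600.0], [604.0, 609.0]]
bow corner? r=70 [[[728.0, 259.0], [523.0, 274.0]], [[738.0, 286.0], [537.0, 301.0]]]
```

Run:
```python
from h import *
bot.move_ptp(hp(51,60),OP)
bot.movel(hp(51,25),max_speed=150)
r=bot.movel(hp(51,-24),max_speed=40,threshold=4); s=st(f'touch {r}')
if s['tcp_pos'][2]-ZH>-9:
    r=bot.movel(hp(51,-26),max_speed=60,threshold=30); st(f'press {r}')
bot.movel(hp(51,60),max_speed=220); st()
```

```text
touch True 55.17 hole-frame [ 50.9  -0.1 -16. ] F [-0.7 -0.4  6.5] M [-0.03  0.08  0.01] op 0.001
 55.67 hole-frame [51.2  0.  60. ] F [ 0.3 -0.4 -1. ] M [ 0.04 -0.01  0.  ] op 0.005
```

Run:
```python
from h import *
bot.movel(hp(45,100),max_speed=250); st(); bot.sign_off()
```

```text
55.98 hole-frame [45.2  0.1 99.8] F [-0.3 -0.6 -0.6] M [-0.01 -0.02  0.  ] op -0.001
the job is handed in; nothing more can be done
```

The linchpin is home in the cross-hole and, by my last checks, its ring is shut under the nose. I let go of it, moved the arm clear and handed the job in at about 56 s of the 66 s.

**What happened**
- **First grasp missed:** the fingers shut on nothing and the pin did not move. Touching the table and the post showed both about 30 mm lower in the robot's readings than stated, so I worked from those touches from then on.
- **Insertion:** I located the post by touch, grasped the pin again and pushed it in. It stopped hard twice at the same place, at 14 N and then 25 N.
- **Ring:** I swung it over the post, pressed the tab down, then lifted off and touched the tab again.

**Last checks**
- **Pin home:** the top view put the hinge at −65 mm and the tip at +38.5 mm along the hole axis, against −67 and +37 nominal. This was before the ring was swung. The side view made the tip about 6 mm short, which I put down to misreading the post's top edge; I did not check it further.
- **Ring shut:** the final touch met the tab about 14 to 16 mm below the shank axis, which fits an angle of about 2.32 rad. It had stayed there after I let go.
- **Snap not felt:** no 2–8 N snap showed in my samples. The last picture alone put the ring only at about 2.2 to 2.3 rad, so "shut" rests mainly on the touch.
- **Extra press:** after the tab was down I pressed it to about 14 N, more than it needed.
- **Bystanders:** the bush, bearing and piston were not touched as far as I know, but I did not check them in a final picture.

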